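# Crack open the stuck lid of the drying box

### The job

The lid of the grey drying box is stuck fast on its rubber seal. Lift the small ink bottle off the lid and stand it upright on the table, then pull the lid up (it has a bar handle) until the seal gives way, without flinging the lid wide open. Finish still holding the lid ajar, with a gap of about 30 mm at its front edge so that the box can air; do not let go of it, and leave the other things on the table alone.

Things in the scene. Friction and masses are not known exactly. Their poses are not given: they have to be found in the camera images.
- drybox: Grey metal box fixed to the table, 180 mm deep (x) by 170 wide (y) by 80 high without lid. Origin: centre of its underside; z up, +x from the front to the hinge side (away from the robot at yaw 0), +y left. The shut lid's flat top is 91 mm above the table and overhangs the sides by 4 mm. Beside its right (-y) side, level with its middle, the table is bare for at least 160 mm.
- lid (a joint): Lid hinge angle, rad: 0 shut, grows as the front edge (185 mm from the hinge line) rises; 0.16 is a 30 mm gap. The seal resists with a peak of about 15 N of upward pull at the handle within its first 2 mm of rise; the pull fades by 9 mm, leaving 3 to 5 N to hold (lid about 0.3 kg, and some drag). It falls shut when let go.
- lid_handle (a point): Middle of the lid's handle: aluminium round bar, 12 mm thick, 96 mm long along the box's y between two posts, its centre 32 mm above the lid. Lid shut: 60 mm in front (box -x) of the box's origin, 123 mm above the table, 150 mm in front of the hinge line and 41 mm above it. Axes: x towards the hinge, y along the bar, z out of the lid. It rises on an arc round the hinge.
- lid_hinge (a point): Middle of the hinge line, at the back edge of the box, 90 mm behind the box's origin and 82 mm above the table; the hinge line runs along the box's y.
- lid_front_edge (a point): Middle of the lid's front edge, at its underside; 83 mm above the table when shut.
- ink_center (a point): Centre, half-way up, of the small black ink bottle with a dropper cap: round, 25 mm in diameter and 80 mm high, narrower at the cap (upper half), z up. It stands on the rear half of the lid at the start; standing on the table its centre is 40 mm up.
- ink: The same ink bottle; origin at the centre of its underside.
- mug: White mug, 78 x 110 x 94 mm, bystander left of the box; origin at the centre of its underside.
- jar: Glass jar, 72 mm across, 90 mm high, bystander behind on the left; origin at the centre of its underside.
- tape: Roll of masking tape lying flat, 94 mm across, 25 mm high, bystander behind the box; origin at the centre of its underside.
- pen: Marker pen, 135 mm long, 17 mm thick, lying flat on the table to the right, bystander; origin at its middle, underside.
Things that resemble listed ones, but are neither listed nor needed, are in the scene too. What is shaped like the ink but yellow is not meant.

How it is judged:
On the way, in this order (a step that is already met when the one before it is completed fails the run):
1. the ink bottle stands upright on the table, let go, with the lid still shut (height (world z) of ink_center between 0.03 and 0.05 m and angle between ink_center's own z axis and vertical below 0.2 rad and linear speed of ink below 0.03 m/s and contact force between the fingers and ink below 0.1 N and contact force between ink and drybox below 0.1 N and value of joint lid below 0.03 rad), for 0.2 s.
2. the lid has come free of its seal (value of joint lid above 0.08 rad), for 0.1 s.
At the end, for the whole second after the job is handed in: The lid is held still by the gripper, 0.105 to 0.235 rad open (about 20 to 43 mm gap at the front edge), and the ink bottle stands upright on the table, let go, clear of the box (value of joint lid between 0.105 and 0.235 rad and velocity of joint lid between -0.06 and 0.06 rad/s and contact force between the fingers and lid above 0.7 N and height (world z) of ink_center between 0.03 and 0.05 m and angle between ink_center's own z axis and vertical below 0.2 rad and linear speed of ink below 0.03 m/s and contact force between the fingers and ink below 0.1 N and contact force between ink and drybox below 0.1 N); the arm keeps its last pose, push and grip.
It fails at once if the lid is flung open (more than 0.40 rad, about 74 mm at the front edge) (value of joint lid above 0.4 rad).
It fails at once if the mug is pushed more than 30 mm away (distance of mug from where it was at the start of the episode above 0.03 m).
It fails at once if the roll of tape is pushed more than 30 mm away (distance of tape from where it was at the start of the episode above 0.03 m).
It fails at once if the jar is pushed more than 30 mm away (distance of jar from where it was at the start of the episode above 0.03 m).
It fails at once if the pen is pushed more than 30 mm away (distance of pen from where it was at the start of the episode above 0.03 m).
It also fails if it takes over 48 s, if anything falls off the work surface, if the arm or the gripper's body presses on something with over 40 N, if the wrist force passes 120 N, or if a joint passes its speed limit or range.

### The arm

A 7-joint arm with a two-finger parallel gripper is mounted at the origin on a cart in front of the work surface, level with it; the furniture and walls round the work are solid. World frame = base frame: x ahead of the robot, y to its left, z up, the work surface at z = 0. Lengths are in m, angles in rad, forces in N, time in s.
With the tool pointing down it reaches from about 0.4 to 0.85 m from the base axis. Payload 6.9 kg.
Tool frame: the origin (TCP) lies at the very end of the fingers, on their centre line; the grasp point (between the pads) lies 19 mm behind it; z points along the fingers, y is the line along which they close (so a half turn about z gives the same grasp; the last joint's range is limited). The gripper opens to 85 mm and grips with 20 to 120 N. Pads are 22 mm wide; open, the fingers measure 114 mm over their backs; the gripper's body (76 mm by 85 mm) begins 54 mm behind the grasp point. The pads swing forward as they close: fully open they stand 13 mm farther back than shut.
Start: joints at [-1.2, 0.507, -0.238, 1.5, 0.126, 1.149, -0.155], TCP at [0.164, 0.603, 0.231] pointing down, gripper open.
Joint ranges: [-3.08, 3.08], [-0.24, 2.05], [-1.43, 1.35], [0, 2.5], [-1.52, 4.66], [0.17, 1.96], [-2.89, 2.89]. Speed limits (rad/s): [2.39, 2.39, 3.14, 3.14, 3.14, 3.14, 3.14].

### API

Orientations are given as a unit quaternion [w, x, y, z].
In Python, from bench import ctrl gives the robot as it stands. The module is installed in compiled form; this text tells all that it offers.
- The arm moves only by the shell command python3 -m jog 'ROWS' [FORCE]. ROWS is JSON, a list of rows, each an object with "claw": the opening, from 0 (shut) to 1 (fully open); "translation": the shift along the tool's x, y, z each as a share of 20 mm, from -1 to 1, a list of three; "twist": the turn about the tool's z as a share of 5 degrees, from -1 to 1. In form: [{"claw": claw, "translation": [x, y, z], "twist": twist}, ...]. A call has 1 to 10 rows; each row shifts and turns the commanded pose from where the row before left it, along the tool's axes as they then stand; what a row does not reach is not made up. A row lasts 1/10 s, in which the tool goes at most 50 mm and 8.59 degrees, less where a joint would pass 70% of its speed; a pose out of reach is approached as far as the arm can. A call with a number of a shift or a turn outside -1 to 1 is refused whole. A call with a gripper value outside its range is refused whole. The fingers move at their own pace and stop on an object; FORCE is the grip in N (left out, the last holds). Time passes only in rows, so rows that do not move let the fingers close. It gives the time, the measured TCP pose, the force, the opening and the grip force at its end, in the units of the state.
- ctrl.state(): the state, without advancing time (a new reading comes with each control period).
- ctrl.grab_frame(name): name is "scene" or "side" or "wrist"; returns the picture (400x640x3 uint8, red, green, blue); there is no depth.
- ctrl.get_calibration(name): a dict with "camera_matrix" (3x3 intrinsics, pixels), "distortion" ([k1, k2, p1, p2, k3] as OpenCV has them; the pictures are not rectified), "world_to_cam" (4x4, takes a point from world to camera coordinates). Camera axes: x right, y down, z forward; pixel columns grow to the right and rows downward; lengths in m; the calibration is good to about 2 mm. A picture is of the moment at which its call begins: read the wrist's pose just before it. get_calibration takes no time and is no camera call; for the wrist camera it gives the pose at the moment of the call.
- ctrl.close_job(): hands the job in; it is judged then, once.
Trained networks look in the newest picture that a camera, given by its name, has taken for a name from the list of things; names that differ only in an ending like _2 or _b are one class to them, and where a whole thing is asked for, a point or a joint stands for the part that bears it (a point fixed in the world has none). Each returns a list of dicts, best first, with "conf" (0 to 1); they miss things now and then, are a little off and sometimes report something else, mostly with a low value. They report only what shows in the picture. A call takes as long as a camera call. They do not tell look-alikes from the thing itself.
- ctrl.boxes_of(camera, name): "extent" ([centre column, centre row, width, height] in pixels, round what is visible of it).
- ctrl.outline_of(camera, name): "mask" (400x640 bool, what is visible of it) and "extent" ([centre column, centre row, width, height] in pixels, round what is visible of it).
- ctrl.place_of(camera, name): "pixel" ([column, row] in pixels: a listed point, or the origin of a listed thing).
The state is a dict: "time": time; "joint_pos": joint angles; "qvel": joint speeds; "tau": joint torques, N m; "tool_pos": TCP position; "orientation": TCP orientation; "force": force on the tool from outside, world axes, zero at the start; "wrist_torque": the same for the moment, N m; "grip_width": opening from 0.0 (shut) to 1.0 (fully open); "finger_force": force on a finger pad.
Only numpy, scipy, OpenCV 4.12 (cv2) and the standard library are available. Lean on these libraries where they do the work, as an engineer would, in place of code of your own. Each camera call takes 0.05 s, during which the arm holds its last target. There are 200 camera calls.

## Working session

There is one attempt and no reset: what is moved stays moved. The work goes in short steps, Python scripts to look and compute and a shell command to move; the robot and the scene stay as the last step left them, time stands still between calls to the robot, and variables do not carry over. Pictures are saved under pics/ and viewed, at most 10 in all, crops included, and the job is handed in when it is done.

```bash
mkdir -p pics; cat > h.py <<'E'
import numpy as np, cv2
from bench import ctrl
from scipy.spatial.transform import Rotation as R
def cal(n):
    c=ctrl.get_calibration(n); return np.array(c["camera_matrix"],float),np.array(c["distortion"],float),np.array(c["world_to_cam"],float)
def ray(c,px):
    K,d,T=c; p=cv2.undistortPoints(np.array([[px]],float),K,d)[0,0]
    Rm,t=T[:3,:3],T[:3,3]; v=Rm.T@np.array([p[0],p[1],1]); return -Rm.T@t, v/np.linalg.norm(v)
def tri(rs):
    A=sum(np.eye(3)-np.outer(v,v) for o,v in rs); b=sum((np.eye(3)-np.outer(v,v))@o for o,v in rs)
    p=np.linalg.solve(A,b); return p,[np.linalg.norm((np.eye(3)-np.outer(v,v))@(p-o)) for o,v in rs]
def onz(r,z): o,v=r; return o+v*(z-o[2])/v[2]
def proj(c,P):
    K,d,T=c; return cv2.projectPoints(np.array(P,float).reshape(-1,1,3),cv2.Rodrigues(T[:3,:3])[0],T[:3,3],K,d)[0][:,0]
def snap(n,f):
    im=ctrl.grab_frame(n); cv2.imwrite("pics/"+f,im[:,:,::-1]); return im
E
python3 - <<'E'
from h import *
s=ctrl.state(); print(s["time"],s["tool_pos"],s["orientation"],s["force"])
a=snap("scene","s0.png");b=snap("side","d0.png")
cv2.imwrite("pics/both.png",cv2.resize(np.vstack([a,b])[:,:,::-1],(480,600)))
C={n:cal(n) for n in("scene","side")}
for n in ["ink_center","ink","lid_handle","lid_hinge","lid_front_edge","drybox","mug","jar","tape","pen"]:
    r={}
    for c in C:
        L=ctrl.place_of(c,n); r[c]=[(np.round(x["pixel"]).tolist(),round(x["conf"],2)) for x in L[:3]]
        r[c+'r']=[ray(C[c],x["pixel"]) for x in L[:3]]
    print(n,r["scene"],r["side"])
    for i,x in enumerate(r["scener"]):
        for j,y in enumerate(r["sider"]):
            p,e=tri([x,y])
            if max(e)<.012: print("   ",i,j,p.round(4),np.round(e[0],4))
E
```

```text
0.0 [0.16412827 0.6025468  0.230435  ] [-9.91739884e-05  1.32508548e-01  9.91181469e-01 -8.77314041e-04] [-0.01447409 -0.44159466  0.38778351]
ink_center [([385.0, 227.0], 0.58), ([335.0, 206.0], 0.54)] [([356.0, 249.0], 0.69), ([318.0, 198.0], 0.43)]
    0 0 [ 0.6762 -0.2073  0.0396] 0.0055
    1 1 [ 0.5897 -0.0865  0.1329] 0.0032
ink [([331.0, 214.0], 0.6), ([383.0, 238.0], 0.59)] [([313.0, 208.0], 0.5), ([352.0, 255.0], 0.45)]
    0 0 [ 0.5777 -0.0833  0.1006] 0.0034
    1 1 [ 0.664  -0.2085  0.0103] 0.0006
lid_handle [([302.0, 223.0], 0.61)] [([280.0, 199.0], 0.94)]
    0 0 [ 0.4824 -0.0604  0.1318] 0.0008
lid_hinge [([333.0, 203.0], 0.63)] [([325.0, 197.0], 0.67), ([304.0, 345.0], 0.65), ([269.0, 213.0], 0.3)]
    0 0 [ 0.6157 -0.0611  0.1113] 0.0029
lid_front_edge [([292.0, 243.0], 0.84)] [([270.0, 212.0], 0.96), ([316.0, 207.0], 0.46)]
    0 0 [ 0.45   -0.0477  0.0747] 0.001
drybox [([311.0, 241.0], 0.79)] [([301.0, 223.0], 0.81), ([272.0, 212.0], 0.37)]
    0 0 [ 0.5451 -0.0302 -0.0134] 0.0025
    0 1 [ 0.4505 -0.1143  0.1305] 0.0037
mug [([200.0, 199.0], 0.87)] [([261.0, 148.0], 0.75), ([313.0, 196.0], 0.46)]
    0 0 [0.4658 0.3688 0.0035] 0.0066
jar [([258.0, 167.0], 0.64)] [([322.0, 151.0], 0.59)]
    0 0 [ 0.6923  0.324  -0.0029] 0.0045
tape [([308.0, 176.0], 0.71), ([336.0, 214.0], 0.29)] [([355.0, 179.0], 0.74)]
    0 0 [ 0.7793  0.1692 -0.0274] 0.0053
pen [([428.0, 331.0], 0.66)] [([304.0, 342.0], 0.66)]
    0 0 [ 0.4741 -0.4586  0.0105] 0.0021
```

View pics/s0.png

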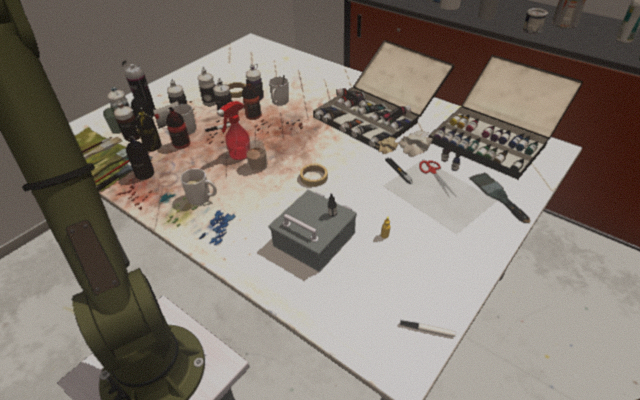

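View pics/d0.png

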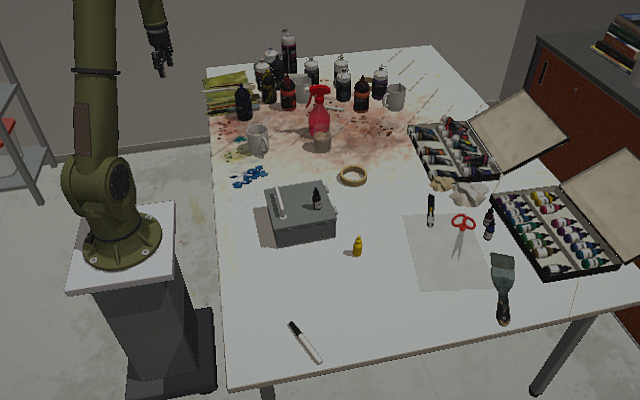

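Candidates for the ink: a black bottle on the lid (scene 332,205; side 317,198) and a yellow one on the table (scene 385,228; side 357,246). The black one on the lid fits the description. I'll confirm it in an enlarged crop, which I'll also use for the lid corners.

```bash
python3 - <<'E'
from h import *
a=cv2.imread("pics/s0.png")[180:280,260:400];b=cv2.imread("pics/d0.png")[170:270,250:390]
cv2.imwrite("pics/crop.png",np.hstack([cv2.resize(x,None,fx=2.85,fy=5.0*.57*1,interpolation=cv2.INTER_CUBIC) for x in(a,b)]))
C={n:cal(n) for n in("scene","side")}
for c in C:
    print(c,proj(C[c],[[.482,-.06,.123],[.545,-.05,0],[.6,-.08,.131]]).round(1).tolist())
    m=ctrl.outline_of(c,"drybox"); print([ (x["conf"],x["extent"]) for x in m[:2]])
E
```

```text
scene [[302.4, 225.8], [315.7, 240.6], [334.7, 202.4]]
[(0.6, [312.1, 231.2, 89.8, 77.9]), (0.42, [332.1, 208.1, 6.1, 20.5])]
side [[279.6, 201.1], [301.6, 225.1], [320.8, 197.7]]
[]
```

View pics/crop.png

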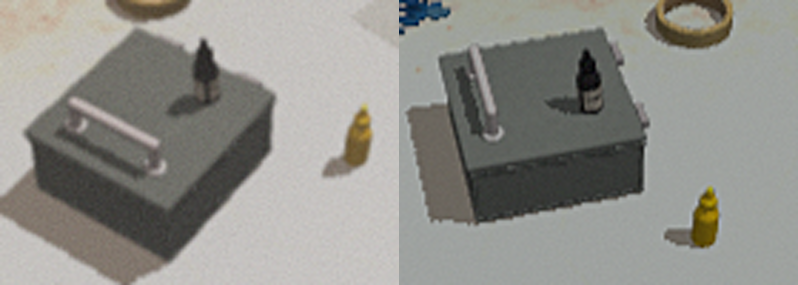

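The crop confirms it: the black bottle with the dropper cap stands on the lid, at scene about (332,205) and side about (317,198). The yellow one stands on the table to the right. Next I'll fit the box pose from the lid corners and handle ends.

```bash
python3 - <<'E'
from h import *
from scipy.optimize import least_squares
C={n:cal(n) for n in("scene","side")}
px={"scene":[(269.8,226.3),(308.4,190.5),(355.8,214),(318.9,253),(286.3,215.8),(315.1,230.9)],
"side":[(264.7,190.4),(323.3,180.5),(337,218.4),(274.9,228.2),(276.3,187.5),(283,215.6)]}
for i in range(6):
    p,e=tri([ray(C[c],px[c][i]) for c in C]); print(p.round(4),round(e[0],4))
L=np.array([[-.095,.089,.091],[.09,.089,.091],[.09,-.089,.091],[-.095,-.089,.091],[-.06,.048,.123],[-.06,-.048,.123]])
def W(q): return L@R.from_euler('z',q[2]).as_matrix().T+[q[0],q[1],0]
f=lambda q:np.concatenate([(proj(C[c],W(q))-px[c]).ravel() for c in C])
q=least_squares(f,[.545,-.05,-.1],loss='soft_l1').x; print("box",q,np.abs(f(q)).round(1))
for a,b in [((332.6,215.1),(317.7,208.6)),((331.2,194),(316,188.2))]:
    print("ink",tri([ray(C["scene"],a),ray(C["side"],b)]))
T=R.from_euler('z',q[2]).as_matrix()
for n,v in dict(handle=[-.06,0,.123],hinge=[.09,0,.082],free=[0,-.17,0]).items(): print(n,T@v+[q[0],q[1],0])
k=cal("wrist"); print(k[0],(-k[2][:3,:3].T@k[2][:3,3]),k[2][:3,:3]); print(R.from_quat(ctrl.state()["orientation"],scalar_first=True).as_matrix().round(3))
E
```

```text
[0.4473 0.0312 0.0929] 0.0
[0.6356 0.0475 0.083 ] 0.0013
[ 0.6376 -0.1269  0.0833] 0.0004
[ 0.4547 -0.1366  0.0921] 0.0011
[ 0.4808 -0.004   0.1283] 0.0001
[ 0.4872 -0.1015  0.1136] 0.008
box [ 0.54472034 -0.04846408  0.02893646] [1.7 0.5 0.2 1.2 2.2 0.8 0.4 1.  0.3 0.6 0.6 0.2 0.3 0.9 0.9 0.5 0.6 0.1
 0.8 1.7 0.9 0.8 0.  5.8]
ink (array([ 0.59061323, -0.07903108,  0.08789271]), [np.float64(0.00032493811550416557), np.float64(0.00032493811550415364)])
ink (array([ 0.58695154, -0.078367  ,  0.16995081]), [np.float64(0.0012328478440205685), np.float64(0.0012328478440205438)])
handle [ 0.48474546 -0.05020003  0.123     ]
hinge [ 0.63468267 -0.04586016  0.082     ]
free [ 0.54963886 -0.21839292  0.        ]
[[346.06547994   0.         316.70402357]
 [  0.         346.06547994 193.73379985]
 [  0.           0.           1.        ]] [0.09507659 0.62172539 0.37488935] [[ 2.62064835e-01  9.65050266e-01  7.90010213e-05]
 [ 9.25548993e-01 -2.51361221e-01  2.83154725e-01]
 [ 2.73278401e-01 -7.41317770e-02 -9.59074239e-01]]
[[-0.965  0.263 -0.   ]
 [ 0.263  0.965 -0.   ]
 [ 0.    -0.    -1.   ]]
```

```bash
cat > go.py <<'E'
# usage: go.py x y z yaw_of_tool_y(deg): remaining shift in tool axes (rows of 20 mm) and twist (rows of 5 deg)
import sys; from h import *
t=np.array([float(v) for v in sys.argv[1:4]]); s=ctrl.state(); M=R.from_quat(s["orientation"],scalar_first=True).as_matrix()
yaw=np.degrees(np.arctan2(M[1,1],M[0,1])); print("t",s["time"],"pos",np.round(s["tool_pos"],4),"yaw",yaw.round(2),"F",np.round(s["force"],1),"w",s["grip_width"],"ff",s["finger_force"])
a=np.radians(float(sys.argv[4])); Mg=np.array([[-np.sin(a),np.cos(a),0],[np.cos(a),np.sin(a),0],[0,0,-1]])
Mg[:,0]=np.cross(Mg[:,1],Mg[:,2])
print("rows now",(M.T@(t-s["tool_pos"])/.02).round(2),"goal axes",(Mg.T@(t-s["tool_pos"])/.02).round(2),"twist",((yaw-float(sys.argv[4]))/5).round(2))
E
python3 -m jog '[{"claw":1,"translation":[-1,-1,-0.3],"twist":0},{"claw":1,"translation":[-1,-1,-0.3],"twist":0},{"claw":1,"translation":[-1,-1,-0.3],"twist":0},{"claw":1,"translation":[-1,-1,-0.3],"twist":0},{"claw":1,"translation":[-1,-1,-0.3],"twist":0},{"claw":1,"translation":[-1,-1,-0.3],"twist":0},{"claw":1,"translation":[-1,-1,-0.3],"twist":0},{"claw":1,"translation":[-1,-1,-0.3],"twist":0},{"claw":1,"translation":[-1,-1,-0.3],"twist":1},{"claw":1,"translation":[-1,-1,-0.3],"twist":1}]'
python3 go.py 0.55 -0.08 0.29 1.66
```

```text
time: 2.2
tool_pos: [0.3031, 0.3554, 0.2917]
orientation: [0.0, 0.22, 0.975, 0.0]
force: [1.1, -0.1, 0.5]
grip_width: 0.998
finger_force: 0.0
t 2.2 pos [0.3031 0.3554 0.2917] yaw 64.56 F [ 1.1 -0.1  0.5] w 0.9984932080531531 ff 0.0
rows now [-20.5  -14.35   0.08] goal axes [-22.12  11.71   0.08] twist 12.58
```

```bash
python3 -m jog '[{"claw":1,"translation":[-1,-0.7,0],"twist":1},{"claw":1,"translation":[-1,-0.6,0],"twist":1},{"claw":1,"translation":[-1,-0.5,0],"twist":1},{"claw":1,"translation":[-1,-0.4,0],"twist":1},{"claw":1,"translation":[-1,-0.3,0],"twist":1},{"claw":1,"translation":[-1,0,0],"twist":1},{"claw":1,"translation":[-1,0.1,0],"twist":1},{"claw":1,"translation":[-1,0.2,0],"twist":1},{"claw":1,"translation":[-1,0.3,0],"twist":1},{"claw":1,"translation":[-1,0.4,0],"twist":1}]'
python3 go.py 0.55 -0.08 0.29 1.66
```

```text
time: 3.2
tool_pos: [0.4242, 0.179, 0.291]
orientation: [-0.0, 0.612, 0.791, -0.0]
force: [0.7, 0.8, -0.5]
grip_width: 1.003
finger_force: 0.0
t 3.2 pos [0.4242 0.179  0.291 ] yaw 14.51 F [ 0.7  0.8 -0.5] w 1.0028113332144075 ff 0.0
rows now [-14.11   2.85   0.05] goal axes [-13.13   5.91   0.05] twist 2.57
```

```bash
python3 -m jog '[{"claw":1,"translation":[-1,0.3,0],"twist":1},{"claw":1,"translation":[-1,0.5,0],"twist":1},{"claw":1,"translation":[-1,0.6,0],"twist":0.57},{"claw":1,"translation":[-1,0.6,0],"twist":0},{"claw":1,"translation":[-1,0.6,0],"twist":0},{"claw":1,"translation":[-1,0.6,0],"twist":0},{"claw":1,"translation":[-1,0.5,0],"twist":0},{"claw":1,"translation":[-1,0.5,0],"twist":0},{"claw":1,"translation":[-0.5,0.2,0],"twist":0},{"claw":1,"translation":[0,0,0],"twist":0}]'
python3 - <<'E'
from h import *
c=cal("wrist"); snap("wrist","w1.png")
print(ctrl.state()["tool_pos"])
for n in ["ink_center","ink","lid_handle","lid_hinge","lid_front_edge"]:
    for x in ctrl.place_of("wrist",n)[:2]:
        z=dict(ink_center=.131,ink=.091,lid_handle=.123,lid_hinge=.082,lid_front_edge=.083)[n]
        print(n,np.round(x["pixel"]),round(x["conf"],2),onz(ray(c,x["pixel"]),z).round(4))
E
```

```text
time: 4.2
tool_pos: [0.5253, 0.0156, 0.2909]
orientation: [0.0, 0.696, 0.718, -0.0]
force: [-0.8, 0.8, 0.2]
grip_width: 1.0
finger_force: 0.0
[0.52490684 0.01707235 0.29098276]
ink_center [377. 268.] 0.97 [ 0.5872 -0.0767  0.131 ]
ink_center [428. 322.] 0.63 [ 0.6458 -0.1374  0.131 ]
ink [418. 300.] 0.85 [ 0.6469 -0.1378  0.091 ]
ink [374. 254.] 0.82 [ 0.5917 -0.0803  0.091 ]
lid_handle [270. 232.] 0.78 [ 0.4822 -0.045   0.123 ]
lid_handle [373. 255.] 0.31 [ 0.5839 -0.0658  0.123 ]
lid_hinge [417. 216.] 0.88 [ 0.6363 -0.0389  0.082 ]
lid_front_edge [244. 221.] 0.82 [ 0.449  -0.0492  0.083 ]
```

View pics/w1.png

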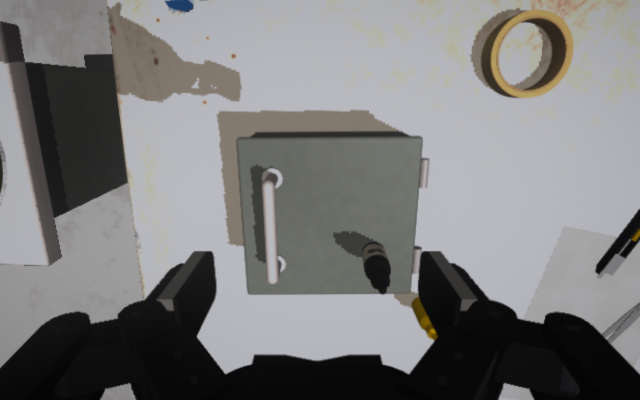

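The wrist view shows the black bottle at (375,260), the bar from (268,175) to (272,281), the hinges on the right side and the yellow look-alike at (424,318). This agrees with my fit: ink at about (0.589,-0.079) and handle at about (0.484,-0.048).

```bash
python3 go.py 0.589 -0.079 0.20 1.66; python3 -m jog '[{"claw":1,"translation":[-1,1,0.9],"twist":0},{"claw":1,"translation":[-1,1,0.9],"twist":0},{"claw":1,"translation":[-1,1,0.9],"twist":0},{"claw":1,"translation":[-0.85,0.15,0.9],"twist":0},{"claw":1,"translation":[-0.85,0,0.9],"twist":0},{"claw":1,"translation":[0,0,0],"twist":0},{"claw":1,"translation":[0,0,0],"twist":0}]' 30
python3 go.py 0.589 -0.079 0.104 1.66
python3 - <<'E'
from h import *
c=cal("wrist"); snap("wrist","w2.png")
for n in ["ink_center","ink"]:
    for x in ctrl.place_of("wrist",n)[:2]:
        print(n,np.round(x["pixel"]),round(x["conf"],2),onz(ray(c,x["pixel"]),dict(ink_center=.131,ink=.091)[n]).round(4))
E
```

```text
t 4.5 pos [0.5248 0.0183 0.2914] yaw 2.01 F [ 0.  -0.4 -0.3] w 1.0018724401292312 ff 0.0
rows now [-4.98  3.04  4.57] goal axes [-4.95  3.07  4.57] twist 0.07
time: 5.2
tool_pos: [0.5911, -0.0738, 0.2015]
orientation: [-0.0, 0.695, 0.719, 0.0]
force: [-0.5, 1.1, -1.0]
grip_width: 1.0
finger_force: 0.0
t 5.2 pos [ 0.5911 -0.0738  0.2015] yaw 1.92 F [-0.5  1.1 -1. ] w 0.9996336444610149 ff 0.0
rows now [-0.26 -0.11  4.87] goal axes [-0.25 -0.11  4.87] twist 0.05
ink_center [402. 302.] 0.84 [ 0.6549 -0.1435  0.131 ]
ink_center [308. 214.] 0.58 [ 0.5862 -0.0791  0.131 ]
ink [314. 199.] 0.88 [ 0.5897 -0.081   0.091 ]
ink [394. 279.] 0.83 [ 0.658  -0.1486  0.091 ]
```

```bash
python3 -m jog '[{"claw":1,"translation":[-0.3,-0.15,0.9],"twist":0},{"claw":1,"translation":[0,0,1],"twist":0},{"claw":1,"translation":[0,0,1],"twist":0},{"claw":1,"translation":[0,0,1],"twist":0},{"claw":1,"translation":[0,0,0.9],"twist":0},{"claw":1,"translation":[0,0,0],"twist":0}]' 30
python3 go.py 0.589 -0.079 0.104 1.66
```

```text
time: 5.95
tool_pos: [0.5875, -0.0793, 0.104]
orientation: [-0.001, 0.695, 0.719, -0.001]
force: [-0.6, 0.6, 0.1]
grip_width: 0.999
finger_force: 0.0
t 5.95 pos [ 0.5875 -0.0793  0.104 ] yaw 2.01 F [-0.6  0.6  0.1] w 0.9992573750090208 ff 0.0
rows now [ 0.01  0.08 -0.  ] goal axes [ 0.01  0.08 -0.  ] twist 0.07
```

```bash
python3 -m jog '[{"claw":0.5,"translation":[0,0,0],"twist":0},{"claw":0,"translation":[0,0,0],"twist":0},{"claw":0,"translation":[0,0,0],"twist":0},{"claw":0,"translation":[0,0,0],"twist":0},{"claw":0,"translation":[0,0,0],"twist":0},{"claw":0,"translation":[0,0,0],"twist":0},{"claw":0,"translation":[0,0,0],"twist":0},{"claw":0,"translation":[0,0,0],"twist":0}]' 30
python3 go.py 0.589 -0.079 0.104 1.66
```

```text
time: 6.75
tool_pos: [0.5887, -0.0809, 0.106]
orientation: [0.0, 0.695, 0.719, 0.0]
force: [-0.9, 0.1, 6.4]
grip_width: 0.284
finger_force: 31.3
t 6.75 pos [ 0.5887 -0.0809  0.106 ] yaw 1.92 F [-0.9  0.1  6.4] w 0.2836667714771469 ff 31.256331113327178
rows now [0.09 0.02 0.1 ] goal axes [0.09 0.02 0.1 ] twist 0.05
```

```bash
python3 -m jog '[{"claw":0,"translation":[0,0,-0.7],"twist":0},{"claw":0,"translation":[0,0,-1],"twist":0},{"claw":0,"translation":[-0.5,-0.2,-0.5],"twist":0},{"claw":0,"translation":[-1,-0.3,0],"twist":0},{"claw":0,"translation":[-1,-0.3,0],"twist":0},{"claw":0,"translation":[-1,-0.3,0],"twist":0},{"claw":0,"translation":[-1,-0.3,0],"twist":0},{"claw":0,"translation":[-1,-0.3,0],"twist":0},{"claw":0,"translation":[-1,-0.2,0],"twist":0},{"claw":0,"translation":[-0.7,0,0],"twist":0}]'
python3 go.py 0.55 -0.227 0.0165 1.66
```

```text
time: 7.75
tool_pos: [0.5538, -0.2286, 0.1492]
orientation: [-0.0, 0.696, 0.718, -0.001]
force: [0.7, -0.2, -1.2]
grip_width: 0.276
finger_force: 30.7
t 7.75 pos [ 0.5538 -0.2286  0.1492] yaw 1.78 F [ 0.7 -0.2 -1.2] w 0.2763477702938224 ff 30.660638999106595
rows now [ 0.09 -0.18  6.63] goal axes [ 0.09 -0.19  6.63] twist 0.02
```

```bash
python3 -m jog '[{"claw":0,"translation":[0,0,1],"twist":0},{"claw":0,"translation":[0,0,1],"twist":0},{"claw":0,"translation":[0,0,1],"twist":0},{"claw":0,"translation":[0,0,1],"twist":0},{"claw":0,"translation":[0,0,1],"twist":0},{"claw":0,"translation":[0,0,0.8],"twist":0},{"claw":0,"translation":[0,0,0.4],"twist":0},{"claw":0,"translation":[0,0,0.15],"twist":0},{"claw":0,"translation":[0,0,0.15],"twist":0},{"claw":0,"translation":[0,0,0],"twist":0}]'
python3 go.py 0.55 -0.227 0.0155 1.66
```

```text
time: 8.75
tool_pos: [0.5555, -0.2262, 0.0196]
orientation: [0.0, 0.695, 0.719, 0.0]
force: [-0.3, -0.2, -0.8]
grip_width: 0.275
finger_force: 30.6
t 8.75 pos [ 0.5555 -0.2262  0.0196] yaw 1.92 F [-0.3 -0.2 -0.8] w 0.27451168309879 ff 30.643055417313008
rows now [-0.03 -0.28  0.21] goal axes [-0.03 -0.28  0.21] twist 0.05
```

```bash
python3 -m jog '[{"claw":0,"translation":[0,0,0.1],"twist":0},{"claw":0,"translation":[0,0,0.05],"twist":0},{"claw":0,"translation":[0,0,0],"twist":0}]';python3 -m jog '[{"claw":0,"translation":[0,0,0.05],"twist":0},{"claw":0,"translation":[0,0,0],"twist":0}]';
```

```text
time: 9.05
tool_pos: [0.5553, -0.226, 0.0165]
orientation: [0.0, 0.695, 0.719, 0.0]
force: [0.0, -0.2, -1.0]
grip_width: 0.279
finger_force: 30.6
time: 9.25
tool_pos: [0.5552, -0.226, 0.0153]
orientation: [-0.0, 0.695, 0.719, -0.0]
force: [-0.5, -0.4, -0.1]
grip_width: 0.281
finger_force: 30.6
```

```bash
python3 -m jog '[{"claw":0,"translation":[0,0,0.05],"twist":0},{"claw":0,"translation":[0,0,0],"twist":0}]';python3 -m jog '[{"claw":0,"translation":[0,0,0.05],"twist":0},{"claw":0,"translation":[0,0,0],"twist":0}]';
```

```text
time: 9.45
tool_pos: [0.5554, -0.2261, 0.015]
orientation: [0.0, 0.695, 0.719, 0.0]
force: [-1.2, 1.0, 6.1]
grip_width: 0.277
finger_force: 31.3
time: 9.65
tool_pos: [0.5554, -0.2261, 0.0149]
orientation: [0.0, 0.695, 0.719, 0.0]
force: [-3.9, 1.8, 14.2]
grip_width: 0.28
finger_force: 32.2
```

```bash
python3 -m jog '[{"claw":0,"translation":[0,0,-0.07],"twist":0},{"claw":0.3,"translation":[0,0,0],"twist":0},{"claw":0.35,"translation":[0,0,0],"twist":0},{"claw":0.45,"translation":[0,0,0],"twist":0},{"claw":0.6,"translation":[0,0,0],"twist":0},{"claw":0.75,"translation":[0,0,0],"twist":0},{"claw":0.75,"translation":[0,0,0],"twist":0},{"claw":0.75,"translation":[0,0,-0.3],"twist":0},{"claw":0.75,"translation":[0,0,-0.7],"twist":0},{"claw":0.75,"translation":[0,0,-1],"twist":0}]'
python3 - <<'E'
from h import *
c=cal("wrist"); w=snap("wrist","w3.png"); d=snap("side","d3.png")
cv2.imwrite("pics/c3.png",np.hstack([cv2.resize(w,(640,400))[:,:,::-1][:, 160:],cv2.resize(d[190:290,270:350],(320,400))[:,:,::-1]]))
E
```

```text
time: 10.65
tool_pos: [0.5548, -0.2259, 0.0553]
orientation: [-0.001, 0.695, 0.719, -0.0]
force: [0.5, -0.7, 0.3]
grip_width: 0.747
finger_force: 0.0
```

View pics/c3.png

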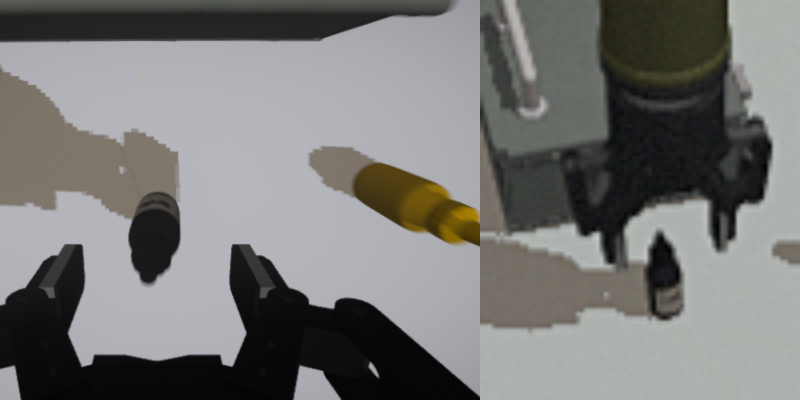

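The ink stands upright on the table, let go (crop about (155,235) wrist, (665,280) side), with the fingers clear on both sides. Now to the handle.

```bash
python3 -m jog '[{"claw":0.75,"translation":[0,0,-1],"twist":0},{"claw":0.75,"translation":[0,0,-1],"twist":0},{"claw":0.75,"translation":[0,0,-1],"twist":0},{"claw":0.75,"translation":[0,0,-1],"twist":0},{"claw":0.9,"translation":[0.5,0,-1],"twist":0},{"claw":1,"translation":[1,-0.5,-1],"twist":0},{"claw":1,"translation":[1,-0.5,-1],"twist":0},{"claw":1,"translation":[1,-0.5,-1],"twist":0},{"claw":1,"translation":[1,-0.5,0],"twist":0},{"claw":1,"translation":[1,-0.5,0],"twist":0}]' >/dev/null
python3 -m jog '[{"claw":1,"translation":[1,-0.5,0],"twist":0},{"claw":1,"translation":[1,-0.5,0],"twist":0},{"claw":1,"translation":[1,-0.1,0],"twist":0},{"claw":1,"translation":[0,0,0],"twist":0},{"claw":1,"translation":[0,0,0],"twist":0}]' 
python3 - <<'E'
from h import *
c=cal("wrist"); snap("wrist","w4.png")
for n in ["lid_handle","lid_front_edge"]:
    for x in ctrl.place_of("wrist",n)[:2]:
        print(n,np.round(x["pixel"]),round(x["conf"],2),onz(ray(c,x["pixel"]),dict(lid_handle=.123,lid_front_edge=.083)[n]).round(4))
print("bar proj",proj(c,[[.484,-.048,.123]]))
E
python3 go.py 0.484 -0.048 0.104 1.66
```

```text
time: 12.25
tool_pos: [0.4777, -0.0586, 0.2151]
orientation: [0.0, 0.695, 0.719, 0.0]
force: [0.2, -0.8, -0.4]
grip_width: 1.0
finger_force: 0.0
lid_handle [322. 182.] 0.63 [ 0.4818 -0.0474  0.123 ]
lid_front_edge [278. 167.] 0.98 [ 0.4464 -0.0465  0.083 ]
bar proj [[325.56714197 182.46089988]]
t 12.4 pos [ 0.4778 -0.0596  0.2148] yaw 1.83 F [0.6 0.2 0.2] w 0.9992966605561229 ff 0.0
rows now [0.57 0.33 5.54] goal axes [0.57 0.33 5.54] twist 0.03
```

View pics/w4.png

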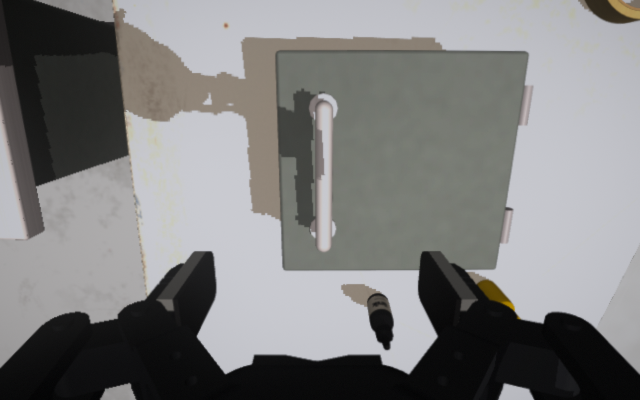

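The bar runs from (324,102) to (323,247), with its middle near (323,175), so the handle is at about (0.482,-0.046). The ink stands at (380,315). Descending.

```bash
python3 -m jog '[{"claw":1,"translation":[0.6,0.2,0.5],"twist":0},{"claw":1,"translation":[0,0,1],"twist":0},{"claw":1,"translation":[0,0,1],"twist":0},{"claw":1,"translation":[0,0,1],"twist":0},{"claw":1,"translation":[0,0,1],"twist":0},{"claw":1,"translation":[0,0,1],"twist":0},{"claw":1,"translation":[0,0,0],"twist":0}]' >/dev/null; python3 go.py 0.482 -0.047 0.104 1.66
python3 -m jog '[{"claw":0.5,"translation":[0,0,0],"twist":0},{"claw":0.3,"translation":[0,0,0],"twist":0},{"claw":0,"translation":[0,0,0],"twist":0},{"claw":0,"translation":[0,0,0],"twist":0},{"claw":0,"translation":[0,0,0],"twist":0},{"claw":0,"translation":[0,0,0],"twist":0},{"claw":0,"translation":[0,0,0],"twist":0},{"claw":0,"translation":[0,0,0],"twist":0}]' 30
```

```text
t 13.1 pos [ 0.4797 -0.0458  0.102 ] yaw 1.91 F [ 0.3 -0.3 -0.1] w 0.9976106635890318 ff 0.0
rows now [-0.06  0.11 -0.1 ] goal axes [-0.06  0.12 -0.1 ] twist 0.05
time: 13.9
tool_pos: [0.4821, -0.0464, 0.1052]
orientation: [0.001, 0.695, 0.719, 0.001]
force: [1.8, 0.4, 5.0]
grip_width: 0.127
finger_force: 29.6
```

```bash
python3 -m jog '[{"claw":0,"translation":[0,0,0],"twist":0},{"claw":0,"translation":[0,0,0],"twist":0},{"claw":0,"translation":[0,0.02,-0.08],"twist":0},{"claw":0,"translation":[0,0.02,-0.08],"twist":0},{"claw":0,"translation":[0,0,0],"twist":0}]' 90;  python3 -m jog '[{"claw":0,"translation":[0,0.02,-0.05],"twist":0},{"claw":0,"translation":[0,0.02,-0.05],"twist":0},{"claw":0,"translation":[0,0,0],"twist":0}]'
```

```text
time: 14.4
tool_pos: [0.4825, -0.0463, 0.1072]
orientation: [0.0, 0.695, 0.719, -0.0]
force: [6.5, -0.3, -9.5]
grip_width: 0.11
finger_force: 88.3
time: 14.7
tool_pos: [0.4829, -0.0463, 0.1088]
orientation: [-0.0, 0.695, 0.719, -0.0]
force: [6.9, -0.6, -11.7]
grip_width: 0.107
finger_force: 88.2
```

```bash
python3 -m jog '[{"claw":0,"translation":[0,0.02,-0.05],"twist":0},{"claw":0,"translation":[0,0.02,-0.05],"twist":0},{"claw":0,"translation":[0,0,0],"twist":0}]';  python3 -m jog '[{"claw":0,"translation":[0,0.02,-0.05],"twist":0},{"claw":0,"translation":[0,0.02,-0.05],"twist":0},{"claw":0,"translation":[0,0.02,-0.05],"twist":0},{"claw":0,"translation":[0,0,0],"twist":0}]'; python3 -m jog '[{"claw":0,"translation":[0,0.03,-0.1],"twist":0},{"claw":0,"translation":[0,0.03,-0.1],"twist":0},{"claw":0,"translation":[0,0,0],"twist":0}]'
```

```text
time: 15.0
tool_pos: [0.4835, -0.0463, 0.1109]
orientation: [-0.0, 0.695, 0.719, -0.001]
force: [6.4, -0.9, -11.0]
grip_width: 0.105
finger_force: 88.4
time: 15.4
tool_pos: [0.4846, -0.0463, 0.114]
orientation: [-0.0, 0.695, 0.719, -0.001]
force: [3.9, 0.1, -7.3]
grip_width: 0.107
finger_force: 88.5
time: 15.7
tool_pos: [0.4859, -0.0462, 0.118]
orientation: [-0.0, 0.695, 0.719, -0.001]
force: [5.8, 0.3, -7.5]
grip_width: 0.108
finger_force: 88.3
```

```bash
python3 -m jog '[{"claw":0,"translation":[0,0.035,-0.1],"twist":0},{"claw":0,"translation":[0,0.035,-0.1],"twist":0},{"claw":0,"translation":[0,0.04,-0.1],"twist":0},{"claw":0,"translation":[0,0.04,-0.1],"twist":0},{"claw":0,"translation":[0,0.04,-0.1],"twist":0},{"claw":0,"translation":[0,0.04,-0.08],"twist":0},{"claw":0,"translation":[0,0,0],"twist":0},{"claw":0,"translation":[0,0,0],"twist":0},{"claw":0,"translation":[0,0,0],"twist":0}]'
python3 - <<'E'
from h import *
C={n:cal(n) for n in("scene","side")}; I={n:snap(n,n+"5.png") for n in C}
cv2.imwrite("pics/c5.png",np.hstack([cv2.resize(I["scene"][180:280,265:365],(400,400)),cv2.resize(I["side"][170:270,255:355],(400,400))])[:,:,::-1])
for n in ["lid_front_edge","lid_handle","ink_center"]:
    r=[];
    for c in C:
        L=ctrl.place_of(c,n); r.append([ray(C[c],x["pixel"]) for x in L[:2]])
    print(n,[tri([a,b])[0].round(3).tolist() for a in r[0] for b in r[1]])
E
```

```text
time: 16.6
tool_pos: [0.4908, -0.046, 0.1305]
orientation: [0.0, 0.695, 0.719, 0.0]
force: [4.3, -0.2, -6.4]
grip_width: 0.107
finger_force: 87.8
lid_front_edge [[0.455, -0.04, 0.103]]
lid_handle [[0.565, 0.015, -0.008]]
ink_center [[0.605, -0.004, -0.16], [0.806, 0.186, -0.423], [0.549, -0.231, 0.045], [0.678, -0.148, -0.086]]
```

View pics/c5.png

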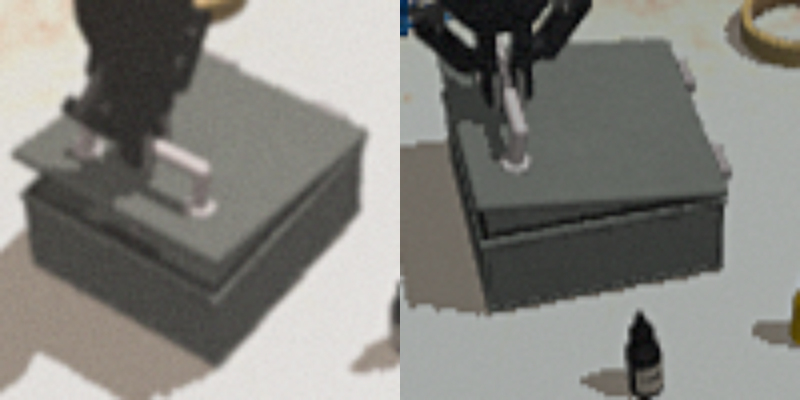

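The lid is ajar and held: the gap shows at scene crop (215,280) and side crop (480,225). The ink stands clear at (645,355). The TCP's rise of 25 mm with 8.7 mm of back travel fits an angle of about 0.16–0.17 rad.

```bash
python3 -m jog '[{"claw":0,"translation":[0,0,0],"twist":0},{"claw":0,"translation":[0,0,0],"twist":0},{"claw":0,"translation":[0,0,0],"twist":0}]'; python3 -c "
from bench import ctrl; print(ctrl.close_job())"
```

```text
time: 17.3
tool_pos: [0.4908, -0.046, 0.1306]
orientation: [0.0, 0.695, 0.719, 0.0]
force: [5.9, 1.0, -6.2]
grip_width: 0.107
finger_force: 87.8
the job is handed in; nothing more can be done
None
```

I handed the job in at 17.3 s of the 48 s allowed, with the ink upright on the table clear of the box and the gripper holding the lid steady at about 0.16 rad (roughly a 30 mm gap); the hand-in returned no verdict.

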